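# Make up the alterations kit and the travel kit

### The arm

A 6-joint arm with a two-finger parallel gripper is mounted at the origin on a cart in front of the work surface, level with it; the furniture and walls round the work are solid. World frame = base frame: x ahead of the robot, y to its left, z up, the work surface at z = 0. Lengths are in mm, angles in rad, forces in N, time in s.
With the tool pointing down it reaches from about 350 to 775 mm from the base axis. Payload 7.3 kg.
Tool frame: the origin (TCP) lies at the very end of the fingers, on their centre line; the grasp point (between the pads) lies 19 mm behind it; z points along the fingers, y is the line along which they close (so a half turn about z gives the same grasp; the last joint's range is limited). The gripper opens to 92 mm and grips with 3 to 60 N. Pads are 19 mm wide; open, the fingers measure 130 mm over their backs; the gripper's body (75 mm by 190 mm) begins 47 mm behind the grasp point.
Start: joints at [0.962, 0.342, 1.524, -0, 1.275, -0.146], TCP at [234.378, 469.8, 226.741] pointing down, gripper open.
Joint ranges: [-2.53, 2.53], [-0.77, 2.02], [0.04, 2.7], [-1, 4.14], [0.28, 2.66], [-3.11, 3.11]. Speed limits (rad/s): [2.57, 2.57, 3.14, 3.14, 3.14, 3.14].

### API

Orientations are given as [roll, pitch, yaw] about the fixed x, y, z axes, in that order (R = Rz(yaw) Ry(pitch) Rx(roll)).
In Python, from plant import get_obs, vision, workorder gives the robot as it stands.
- The arm moves only by the shell command python3 -m pendant 'ROWS' [OPENING]. ROWS is a JSON object of lists of equal length, an entry for each row: "dp": the shift along the tool's x, y, z in m, a list of three; "rotation": the turn, a rotation vector about the tool's x, y, z in rad, a list of three. A call has 1 to 8 rows; each row is the pose to reach, as a shift and turn from the pose commanded when the call began, along the tool's axes at that moment; what a row does not reach only later rows make up. A row lasts 1/8 s, in which the tool goes at most 62.5 mm and 10.7 degrees, less where a joint would pass 70% of its speed; a pose out of reach is approached as far as the arm can. A call with a gripper value outside its range is refused whole. OPENING is the finger opening in m, from 0 to 0.0918, set as the call begins (- or left out, the last holds). The fingers move at their own pace and stop on an object; the grip force is fixed at half the most. Time passes only in rows, so rows that repeat a pose let the fingers close. It gives the time, the measured TCP pose, the force, the opening and the grip force at its end, in the units of the state.
- get_obs(): the state, without advancing time (a new reading comes with each control period).
- vision.capture(name): name is "side" or "top"; returns a dict with "pixels" (420x560x3 uint8, red, green, blue), "vfov" (degrees; the focal length in pixels is half the picture's height over the tangent of half this angle, whatever the lens; pixels are square), "cx", "cy" (the principal point, pixels), "pose" (4x4, takes a point from camera to world coordinates). Camera axes: x right, y up, looking along -z (the intrinsics and any distortion apply to the point x, -y, -z); pixel columns grow to the right and rows downward; lengths in mm; the calibration is good to about 2 mm. A picture is of the moment at which its call begins. There is no depth.
- workorder.close_job(): hands the job in; it is judged then, once.
The state is a dict: "time": time; "joint_positions": joint angles; "dq": joint speeds; "tau": joint torques, N m; "tool_pos": TCP position; "tcp_rot": TCP orientation; "contact_force": force on the tool from outside, world axes, zero at the start; "moment": the same for the moment, N m; "grip_width": finger opening in mm; "finger_force": force on a finger pad.
Only numpy, scipy, OpenCV 4.12 (cv2) and the standard library are available. Lean on these libraries where they do the work, as an engineer would, in place of code of your own. Each camera call takes 0.05 s, during which the arm holds its last target. There are 200 camera calls.

### The job

Make up two kits from the stock lying along the front of the sideboard: the alterations kit, in the tray with three bays, gets the stapler in the long bay, the tape measure in the nearly square bay and one spool in the narrow bay; the travel kit, in the tray with two bays, gets the clothes peg in the wider bay, laid lengthwise along the middle of it, and the other spool in the narrower one. Everything must rest flat on the floor of its bay, the spools upright, and the ballpoint pen and the eraser lying among the stock must stay where they are.

Things in the scene. Friction and masses are not known exactly. Their poses are not given: they have to be found in the camera images.
- alterations_tray: Fixed tray with THREE bays, 156 (x) x 163 (y) mm. Origin: centre of underside; x points away from the robot, yaw within 0.15. Floor 3 mm thick; walls, dividers 3 mm thick, tops at z 10. Bays in its frame (mm): long bay (stapler) x -75..75, y -78.5..-18.5; nearly square bay (tape measure), nearer the robot, x -75..21, y -15.5..78.5; narrow bay (spool), beyond it, x 24..75, y -15.5..78.5.
- travel_tray: Fixed wooden tray, grey inside, with TWO full-length bays, 156 (x) x 150 (y) mm; stands left or right of the other tray. Origin: centre of underside; x points away from the robot, yaw within 0.15. Floor 3 mm thick; walls and divider 3 mm thick, tops at z 10. Bays in its frame (mm): wider bay (peg) x -75..75, y -72..18, middle line y -27; narrower bay (spool) x -75..75, y 21..72.
- stapler: Dark blue desk stapler standing on its black base, 34 (x) x 128 (y) x 47 (z) mm, length along its own y; its arm does not move. Origin: centre of the underside. The upper body (z 22-47 mm) is about 30 mm wide, so grip it across x near the middle. About 160 g.
- tape_measure: Yellow steel tape measure lying on its flat side, 60 mm wide in x, in y from -29 to +39 mm from the origin, 31 mm high. Origin: on the underside. Grip it across x (60 mm), about 5 mm to the +y side of the origin. About 190 g.
- peg: Wooden clothes peg lying flat, a plain bar 14 (x) x 72 (y) x 12 (z) mm, length along its own y; does not open. Origin: centre of the underside. Grip it across x near the middle. About 15 g.
- spool_0: Sewing-thread spool (red thread), standing upright, 25 mm in diameter, 40 mm high: flanges 25 mm across at z 0-7 and 34-40 mm, a 16 mm waist between. Origin: centre of the underside, z up. The two spools have one shape and are interchangeable: either may go to either kit. About 20 g.
- spool_1: Sewing-thread spool (blue thread), standing upright, 25 mm in diameter, 40 mm high: flanges 25 mm across at z 0-7 and 34-40 mm, a 16 mm waist between. Origin: centre of the underside, z up. The two spools have one shape and are interchangeable: either may go to either kit. About 20 g.
- ballpoint: Bystander: white ballpoint pen lying flat among the stock, 11 (x) x 145 (y) x 9 (z) mm, length along its own y; origin at the centre of the underside. Leave it where it is.
- eraser: Bystander: eraser lying flat among the stock, 22 (x) x 50 (y) x 12 (z) mm, length along its own y; origin at the centre of the underside. Leave it where it is. (Keep clear too of the fixed drinks machine, 0.44 m tall, at x 0.43 to 0.71, y 0.14 to 0.28 in the world.)

How it is judged (in metres and radians):
At the end, for the whole second after the job is handed in: Stapler, tape measure, one spool in their bays of the three-bay tray, peg and other spool in theirs of the two-bay tray: origin inside, underside under 4 mm above the bay floor, tilt under 0.12 rad, at rest; the peg within 16 mm of its bay's middle line and 0.35 rad of its direction (x of stapler in the frame of alterations_tray between -0.02 and 0.02 m and y of stapler in the frame of alterations_tray between -0.072 and -0.025 m and z of each of stapler, tape_measure in the frame of alterations_tray below 0.007 m and angle between each of stapler, tape_measure, peg's own z axis and vertical below 0.12 rad and x of tape_measure in the frame of alterations_tray between -0.055 and 0.001 m and y of tape_measure in the frame of alterations_tray between 0.008 and 0.055 m and x of peg in the frame of travel_tray between -0.039 and 0.039 m and y of peg in the frame of travel_tray between -0.043 and -0.011 m and z of peg in the frame of travel_tray below 0.007 m and angle between the y axis of peg and the x axis of travel_tray, either way round below 0.35 rad and (((x of spool_0 in the frame of alterations_tray between 0.024 and 0.075 m and y of spool_0 in the frame of alterations_tray between -0.0155 and 0.0785 m and z of spool_0 in the frame of alterations_tray below 0.007 m and angle between spool_0's own z axis and vertical below 0.12 rad) and (x of spool_1 in the frame of travel_tray between -0.075 and 0.075 m and y of spool_1 in the frame of travel_tray between 0.021 and 0.072 m and z of spool_1 in the frame of travel_tray below 0.007 m and angle between spool_1's own z axis and vertical below 0.12 rad)) or ((x of spool_1 in the frame of alterations_tray between 0.024 and 0.075 m and y of spool_1 in the frame of alterations_tray between -0.0155 and 0.0785 m and z of spool_1 in the frame of alterations_tray below 0.007 m and angle between spool_1's own z axis and vertical below 0.12 rad) and (x of spool_0 in the frame of travel_tray between -0.075 and 0.075 m and y of spool_0 in the frame of travel_tray between 0.021 and 0.072 m and z of spool_0 in the frame of travel_tray below 0.007 m and angle between spool_0's own z axis and vertical below 0.12 rad))) and linear speed of each of spool_0, spool_1, tape_measure, stapler, peg below 0.02 m/s); the robot touches nothing.
It fails at once if the ballpoint pen pushed more than 20 mm from its place (distance of ballpoint from where it was at the start of the episode above 0.02 m).
It fails at once if the eraser pushed more than 20 mm from its place (distance of eraser from where it was at the start of the episode above 0.02 m).
It also fails if it takes over 112 s, if anything falls off the work surface, if the arm or the gripper's body presses on something with over 40 N, if the wrist force passes 120 N, or if a joint passes its speed limit or range.

## Working session

There is one attempt and no reset: what is moved stays moved. The work goes in short steps, Python scripts to look and compute and a shell command to move; the robot and the scene stay as the last step left them, time stands still between calls to the robot, and variables do not carry over. Pictures are saved under pics/ and viewed, at most 14 in all, crops included, and the job is handed in when it is done.

```bash
ls; mkdir -p pics
python3 - <<'E'
from plant import get_obs, vision
import cv2,numpy as np
print(get_obs())
for n in("top","side"):
    c=vision.capture(n); cv2.imwrite(f"pics/{n}0.png",c["pixels"][:,:,::-1]); np.save(f"{n}0.npy",c,allow_pickle=True)
    print({k:v for k,v in c.items() if k!="pixels"})
E
```

```text
pics
{'time': 0.0, 'joint_positions': array([ 9.61991779e-01,  3.42730111e-01,  1.52499642e+00, -1.72701899e-05,
        1.27543451e+00, -1.46023591e-01]), 'dq': array([-0.0014884 , -0.00209262, -0.00089055, -0.00089041, -0.00015524,
        0.00218157]), 'tau': array([-6.54403120e-04, -4.31235301e+01, -2.44223017e+01,  7.17294146e-02,
        5.59763610e-02, -1.77507209e-04]), 'tool_pos': array([234.13904735, 469.43970714, 226.048334  ]), 'tcp_rot': array([-3.14003855e+00, -2.11870698e-04,  2.67881657e+00]), 'contact_force': array([-0.40804048,  0.49717506,  0.8087603 ]), 'moment': array([-0.01382023, -0.02916649, -0.00315583]), 'finger_force': 0.0, 'grip_width': 91.80943651032653}
{'vfov': 44.650389565537736, 'cx': 275.938251856302, 'cy': 207.74883454401805, 'pose': array([[ 2.00989722e-02,  9.96439521e-01, -8.18798671e-02,
         4.41979511e+02],
       [-9.99075647e-01,  2.31295508e-02,  3.62336308e-02,
        -1.42731434e+02],
       [ 3.79984663e-02,  8.10759224e-02,  9.95983339e-01,
         1.05763373e+03],
       [ 0.00000000e+00,  0.00000000e+00,  0.00000000e+00,
         1.00000000e+00]])}
{'vfov': 44.6738982962059, 'cx': 269.95378409556963, 'cy': 205.5633786123408, 'pose': array([[ 9.42456461e-01,  1.19850534e-01, -3.12108423e-01,
         1.78751206e+02],
       [-3.33922569e-01,  3.83454106e-01, -8.61079942e-01,
        -1.08791888e+03],
       [ 1.64783651e-02,  9.15750402e-01,  4.01409598e-01,
         4.91502622e+02],
       [ 0.00000000e+00,  0.00000000e+00,  0.00000000e+00,
         1.00000000e+00]])}
```

View pics/top0.png

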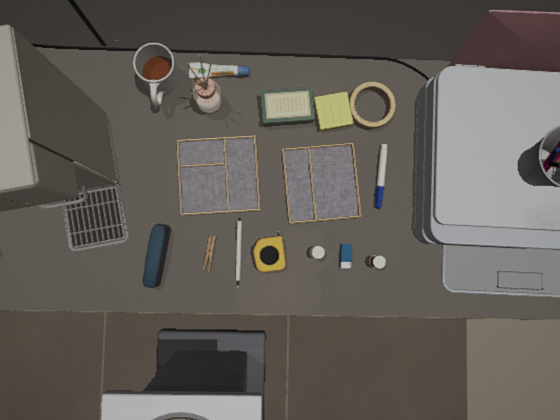

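View pics/side0.png

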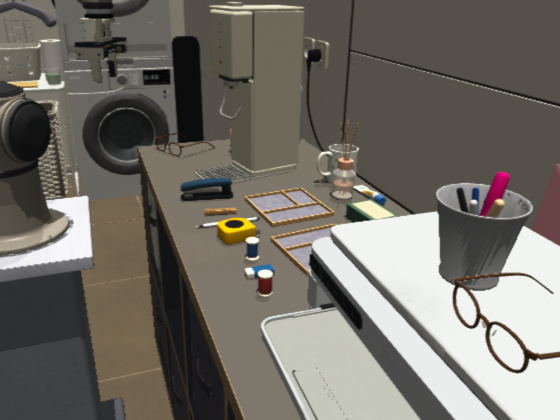

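The top view shows the three-bay tray around (218,175), the two-bay tray around (322,183), stapler (155,255), peg (209,253), pen (239,251), tape (269,255), blue spool (318,252), eraser (346,256) and red spool (378,262). I'll enlarge it for accurate points.

```bash
cat > h.py <<'E'
import numpy as np
from scipy.spatial.transform import Rotation as R
def ray(c,u,v):
    f=c["pixels"].shape[0]/2/np.tan(np.radians(c["vfov"]/2))
    P=c["pose"]; d=P[:3,:3]@np.array([(u-c["cx"])/f,-(v-c["cy"])/f,-1]); return P[:3,3],d
def w(c,u,v,z):
    o,d=ray(c,u,v); return (o+d*(z-o[2])/d[2])[:2]
def px(c,p):
    f=c["pixels"].shape[0]/2/np.tan(np.radians(c["vfov"]/2)); P=c["pose"]
    q=P[:3,:3].T@(np.asarray(p,float)-P[:3,3]); return c["cx"]-f*q[0]/q[2], c["cy"]+f*q[1]/q[2]
def load(n): return np.load(n,allow_pickle=True).item()
E
python3 - <<'E'
import cv2
a=cv2.imread("pics/top0.png")
cv2.imwrite("pics/t1.png",cv2.resize(a[128:228,170:370],None,fx=4,fy=4,interpolation=cv2.INTER_CUBIC))
cv2.imwrite("pics/t2.png",cv2.resize(a[215:295,135:265],None,fx=6,fy=6,interpolation=cv2.INTER_CUBIC))
cv2.imwrite("pics/t3.png",cv2.resize(a[220:290,235:395],None,fx=5,fy=5,interpolation=cv2.INTER_CUBIC))
E
```

```text
(no output)
```

View pics/t1.png

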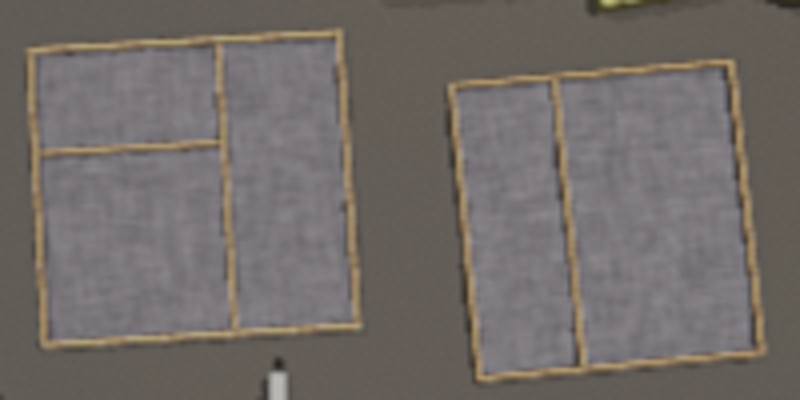

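View pics/t2.png

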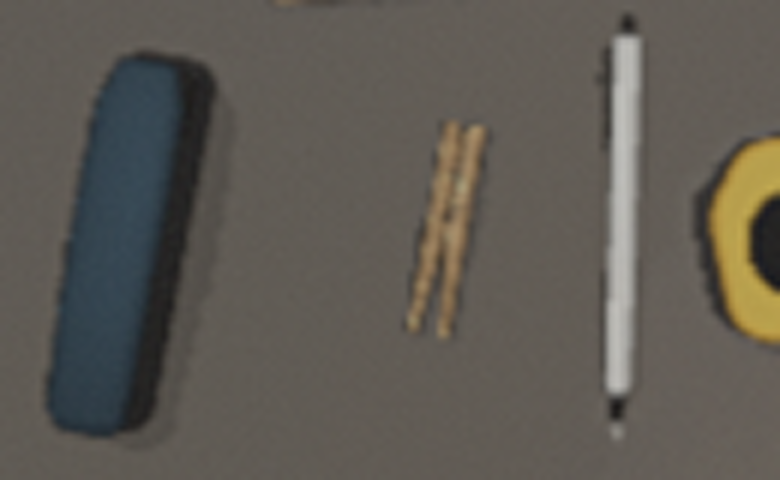

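View pics/t3.png

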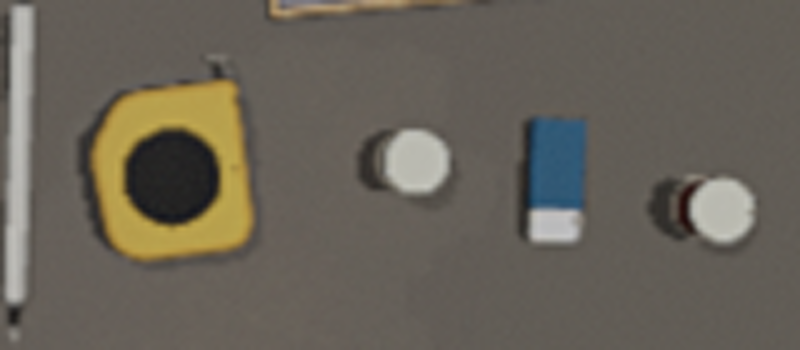

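```bash
cat > m.py <<'E'
from h import *
import cv2
c=load("top0.npy")
def W(p,o,s,z): return w(c,o[0]+(p[0]+.5)/s-.5,o[1]+(p[1]+.5)/s-.5,z)
def tray(name,img,W_,H_):
    # corners: far-left, far-right, near-left, near-right (outer, z=10)
    P=np.array([W(p,(170,128),4,10) for p in img]); ly=H_/2
    L=np.array([[78,ly],[78,-ly],[-78,ly],[-78,-ly]])
    r,_=R.align_vectors(np.c_[P-P.mean(0),np.zeros(4)],np.c_[L,np.zeros(4)])
    print(name,P.mean(0).round(1),"yaw",r.as_euler("xyz")[2].round(3),"size",np.linalg.norm(P[0]-P[1]).round(1),np.linalg.norm(P[0]-P[2]).round(1))
tray("alt",[(28,48),(343,30),(42,348),(361,328)],156,163)
tray("trav",[(449,84),(735,61),(478,381),(764,353)],156,150)
def box(name,pts,o,s,z):
    P=np.array([W(p,o,s,z) for p in pts],np.float32); (ce,sz,_)=r=cv2.minAreaRect(P)
    b=cv2.boxPoints(r); e=[b[1]-b[0],b[2]-b[1]]; l=max(e,key=np.linalg.norm); 
    print(name,np.round(ce,1),np.round(sz,1),"long axis angle from x",round((np.arctan2(l[1],l[0])+np.pi/2)%np.pi-np.pi/2,3))
o2=(135,215);o3=(235,220)
box("stapler top",[(103,100),(135,57),(182,70),(165,250),(125,425),(60,427),(48,400),(75,220)],o2,6,44)
box("peg",[(443,122),(488,126),(450,336),(408,328)],o2,6,12)
box("pen",[(613,22),(643,22),(604,430),(632,430)],o2,6,5)
box("eraser",[(532,117),(586,121),(580,243),(528,241)],o3,5,12)
print("tape disc",W((172,176),o3,5,31)); box("tape",[(125,97),(237,80),(253,230),(240,248),(145,260),(108,225),(93,160)],o3,5,31)
print("tape edges", *[W(p,o3,5,31) for p in [(237,80),(252,215),(125,97)]])
print("blue top",W((415,162),o3,5,40)); print("red top",W((722,210),o3,5,40))
d=load("side0.npy")
E
python3 m.py
python3 - <<'E'
import cv2
a=cv2.imread("pics/side0.png")
cv2.imwrite("pics/s1.png",cv2.resize(a[165:305,170:350],None,fx=4.2,fy=4.2,interpolation=cv2.INTER_CUBIC))
E
```

```text
alt [594.  -60.4] yaw 0.084 size 162.7 155.4
trav [ 583.1 -273.9] yaw 0.112 size 150.2 155.1
stapler top [426.6  56.6] [ 30.3 122. ] long axis angle from x -0.108
peg [433.9 -46.9] [15.2 71.8] long axis angle from x -0.149
pen [ 435.8 -106.2] [138.8  10.3] long axis angle from x 0.004
eraser [ 433.  -326.3] [22.3 50.6] long axis angle from x -0.023
tape disc [ 431.68078656 -168.09857356]
tape [ 433.2 -167.9] [66.7 61.1] long axis angle from x 0.143
tape edges [ 470.57331456 -193.38380609] [ 416.78358816 -200.42079528] [ 462.82187812 -148.59940423]
blue top [ 439.22613695 -264.47972866]
red top [ 422.58599874 -387.74705392]
```

View pics/s1.png

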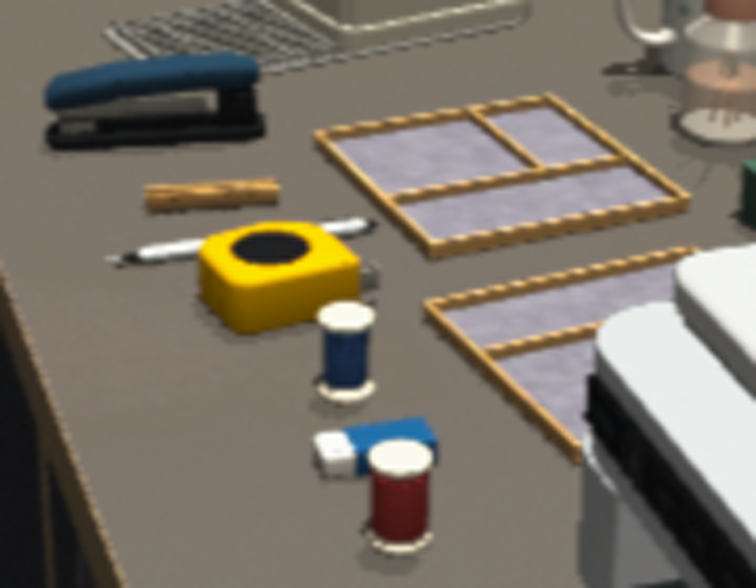

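Measured sizes agree with the given ones to about 1–2 mm (peg 15×72, stapler 30 wide, eraser 22×51, trays 163×155 and 150×155), and everything is in reach. In the side crop, the blue spool's top is at about (347,317) and the red's at (401,458). I'll write the planner.

```bash
cat > go.py <<'E'
import sys
from h import *
from plant import get_obs
T={"a":((594,-60.4),.084),"t":((583.1,-273.9),.112)}
def world(fr,x,y):
    (o,a)=T[fr]; return np.array(o)+R.from_euler("z",a).as_matrix()[:2,:2]@[x,y]
if __name__=="__main__":
    s=get_obs(); r=R.from_euler("xyz",s["tcp_rot"])
    print("at",s["tool_pos"].round(1),s["tcp_rot"].round(3),"q",s["joint_positions"].round(2))
    for a in sys.argv[1:]:   # [frame:]x,y,z,yaw  (yaw in frame)
        fr,_,v=a.rpartition(":"); x,y,z,yaw=map(float,v.split(","))
        if fr: yaw+=T[fr][1]; x,y=world(fr,x,y)
        t=R.from_euler("xyz",[np.pi,0,yaw])
        print(a,"world",np.round([x,y,z],1),"dp",(r.inv().apply(np.array([x,y,z])-s["tool_pos"])/1e3).round(4),"rot",(r.inv()*t).as_rotvec().round(3))
E
python3 - <<'E'
from h import *
c=load("side0.npy")
for n,p,z in(("blue",(347,317),40),("red",(401,458),40)): print(n,w(c,170+p[0]/4.2,165+p[1]/4.2,z))
t=load("top0.npy"); print("drip tray",w(t,126,240,5),"printer",w(t,418,240,100))
E
python3 go.py 350,60,226,2.99 433.9,-46.9,120,2.993 433.9,-46.9,2.5,2.993
```

```text
blue [ 443.08437185 -265.42668785]
red [ 426.60323612 -388.07193724]
drip tray [455.65019583 122.68722534] printer [ 465.78389677 -447.48874432]
at [234.2 469.5 226.1] [-3.14  -0.     2.679] q [ 0.96  0.34  1.52  0.    1.28 -0.15]
350,60,226,2.99 world [350.  60. 226.] dp [-0.2865 -0.3147  0.0005] rot [-0.001 -0.    -0.311]
433.9,-46.9,120,2.993 world [433.9 -46.9 120. ] dp [-0.4093 -0.3727  0.1065] rot [-0.001 -0.    -0.314]
433.9,-46.9,2.5,2.993 world [433.9 -46.9   2.5] dp [-0.4093 -0.3726  0.224 ] rot [-0.001 -0.    -0.314]
```

```bash
python3 -m pendant '{"dp":[[-0.036,-0.04,0],[-0.072,-0.079,0],[-0.108,-0.118,0],[-0.144,-0.158,0],[-0.18,-0.197,0],[-0.216,-0.237,0],[-0.252,-0.276,0],[-0.287,-0.315,0]],"rotation":[[0,0,-0.04],[0,0,-0.08],[0,0,-0.12],[0,0,-0.16],[0,0,-0.2],[0,0,-0.24],[0,0,-0.28],[0,0,-0.314]]}' 0.04; python3 go.py 433.9,-46.9,120,2.993 433.9,-46.9,2.5,2.993
```

```text
time: 1.1
tool_pos: [350.7, 58.1, 226.7]
tcp_rot: [3.141, 0.0, 2.994]
contact_force: [0.9, 0.2, 0.2]
grip_width: 40.2
finger_force: 0.0
at [350.7  58.1 226.7] [3.141 0.    2.994] q [-0.05  0.02  1.93  0.    1.19 -1.48]
433.9,-46.9,120,2.993 world [433.9 -46.9 120. ] dp [-0.0978 -0.0917  0.1067] rot [0.    0.    0.001]
433.9,-46.9,2.5,2.993 world [433.9 -46.9   2.5] dp [-0.0977 -0.0917  0.2242] rot [0.    0.    0.001]
```

```bash
python3 -m pendant '{"dp":[[-0.033,-0.031,0.035],[-0.066,-0.061,0.07],[-0.098,-0.092,0.1],[-0.098,-0.092,0.13],[-0.098,-0.092,0.16],[-0.098,-0.092,0.185],[-0.098,-0.092,0.2],[-0.098,-0.092,0.2]],"rotation":[[0,0,0],[0,0,0],[0,0,0],[0,0,0],[0,0,0],[0,0,0],[0,0,0],[0,0,0]]}' ; python3 go.py 433.9,-46.9,2.5,2.993
python3 - <<'E'
from plant import vision
import cv2
c=vision.capture("side"); cv2.imwrite("pics/s2.png",cv2.resize(c["pixels"][100:260,120:340,::-1],None,fx=3.6,fy=3.6,interpolation=2))
E
```

```text
time: 2.1
tool_pos: [432.9, -45.5, 25.7]
tcp_rot: [3.141, -0.003, 2.993]
contact_force: [1.3, -0.1, 0.2]
grip_width: 39.9
finger_force: 0.0
at [432.9 -45.5  25.7] [ 3.141e+00 -3.000e-03  2.993e+00] q [-0.28  0.48  2.    0.    0.66 -1.7 ]
433.9,-46.9,2.5,2.993 world [433.9 -46.9   2.5] dp [-0.0013 -0.0013  0.0232] rot [ 0.    -0.003 -0.   ]
```

View pics/s2.png

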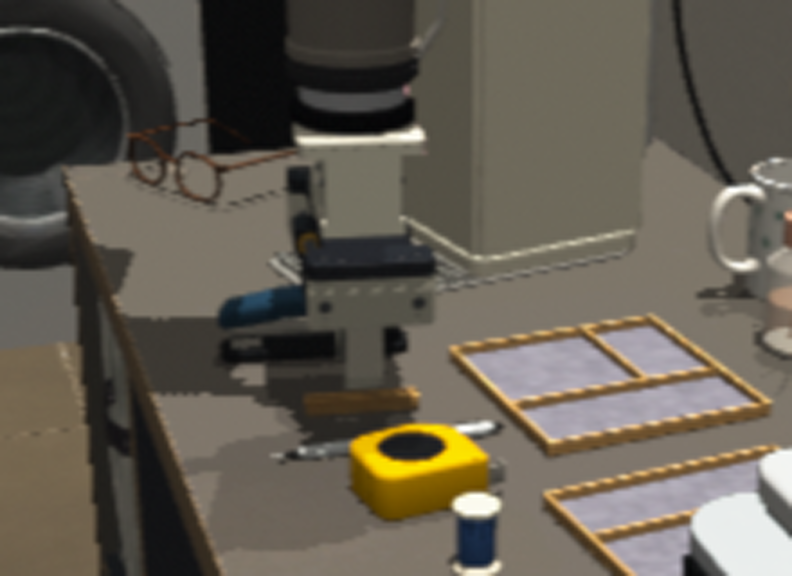

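The fingers (pixel ~362,385) stand over the middle of the peg at (360,400), with stapler and pen clear. Descend and grip.

```bash
python3 -m pendant '{"dp":[[0,0,0.01],[-0.001,-0.001,0.02],[-0.001,-0.001,0.023],[-0.001,-0.001,0.023]],"rotation":[[0,0,0],[0,0,0],[0,0,0],[0,0,0]]}'; python3 -m pendant '{"dp":[[0,0,0],[0,0,0],[0,0,0],[0,0,0],[0,0,-0.02],[0,0,-0.06],[0,0,-0.1],[0,0,-0.1]],"rotation":[[0,0,0],[0,0,0],[0,0,0],[0,0,0],[0,0,0],[0,0,0],[0,0,0],[0,0,0]]}' 0.005; python3 go.py t:0,-27,80,3.1416 t:0,-27,6,3.1416
```

```text
time: 2.65
tool_pos: [434.5, -46.8, 3.5]
tcp_rot: [3.141, -0.001, 2.993]
contact_force: [0.6, -0.1, 0.5]
grip_width: 40.0
finger_force: 0.0
time: 3.65
tool_pos: [436.5, -47.3, 106.2]
tcp_rot: [-3.141, 0.006, 2.993]
contact_force: [-0.7, -0.7, -1.1]
grip_width: 14.5
finger_force: 30.0
at [436.5 -47.3 106.2] [-3.141  0.006  2.993] q [-0.28  0.33  1.92  0.    0.88 -1.71]
t:0,-27,80,3.1416 world [ 586.1 -300.7   80. ] dp [-0.1854 -0.2284  0.0276] rot [-0.002  0.006 -0.261]
t:0,-27,6,3.1416 world [ 586.1 -300.7    6. ] dp [-0.1849 -0.2284  0.1016] rot [-0.002  0.006 -0.261]
```

```bash
python3 -m pendant '{"dp":[[-0.037,-0.046,0],[-0.074,-0.091,0],[-0.111,-0.137,0],[-0.148,-0.183,0.01],[-0.185,-0.228,0.03],[-0.185,-0.228,0.06],[-0.185,-0.228,0.08],[-0.185,-0.228,0.08]],"rotation":[[0,0,-0.052],[0,0,-0.104],[0,0,-0.156],[0,0,-0.208],[0,0,-0.261],[0,0,-0.261],[0,0,-0.261],[0,0,-0.261]]}' ; python3 go.py t:0,-27,6,3.1416
```

```text
time: 4.65
tool_pos: [582.0, -298.7, 20.3]
tcp_rot: [3.138, -0.005, -3.03]
contact_force: [-0.0, -0.2, 0.2]
grip_width: 14.5
finger_force: 30.0
at [ 582.  -298.7   20.3] [ 3.138 -0.005 -3.03 ] q [-0.59  0.78  1.36  0.    1.01 -2.27]
t:0,-27,6,3.1416 world [ 586.1 -300.7    6. ] dp [-0.0039 -0.0026  0.0143] rot [ 0.004 -0.005 -0.   ]
```

Lower, release, lift, and head toward the tape.

```bash
python3 -m pendant '{"dp":[[0,0,0.008],[-0.002,-0.002,0.014],[-0.002,-0.002,0.016],[-0.002,-0.002,0.016]],"rotation":[[0,0,0],[0,0,0],[0,0,0],[0,0,0]]}'; python3 -m pendant '{"dp":[[0,0,0],[0,0,0],[0,0,0],[0,0,-0.02],[0,0,-0.06],[0,0,-0.1],[0,0,-0.1],[0,0,-0.1]],"rotation":[[0,0,0],[0,0,0],[0,0,0],[0,0,0],[0,0,0],[0,0,0],[0,0,0],[0,0,0]]}' 0.036; python3 go.py 435,-167.7,60,3.2846 435,-167.7,13,3.2846
```

```text
time: 5.15
tool_pos: [586.1, -301.5, 7.9]
tcp_rot: [-3.141, 0.0, -3.029]
contact_force: [0.2, 0.3, 0.1]
grip_width: 14.6
finger_force: 30.0
time: 6.15
tool_pos: [585.9, -301.4, 108.3]
tcp_rot: [-3.141, 0.0, -3.029]
contact_force: [-0.1, -0.9, -0.7]
grip_width: 36.2
finger_force: 0.0
at [ 585.9 -301.4  108.3] [-3.141  0.    -3.029] q [-0.59  0.69  1.27  0.    1.18 -2.27]
435,-167.7,60,3.2846 world [ 435.  -167.7   60. ] dp [0.135  0.1498 0.0482] rot [-0.     0.    -0.031]
435,-167.7,13,3.2846 world [ 435.  -167.7   13. ] dp [0.135  0.1498 0.0952] rot [-0.     0.    -0.031]
```

```bash
python3 -m pendant '{"dp":[[0.03,0.033,0],[0.06,0.066,0],[0.09,0.1,0],[0.12,0.133,0.01],[0.135,0.15,0.03],[0.135,0.15,0.05],[0.135,0.15,0.055],[0.135,0.15,0.055]],"rotation":[[0,0,-0.006],[0,0,-0.012],[0,0,-0.02],[0,0,-0.025],[0,0,-0.031],[0,0,-0.031],[0,0,-0.031],[0,0,-0.031]]}' 0.07; python3 go.py 435,-167.7,13,3.2846;  python3 - <<'E'
from plant import vision
import cv2
c=vision.capture("side"); a=cv2.resize(c["pixels"][160:320,180:380,::-1],None,fx=2,fy=2,interpolation=2)
c=vision.capture("top"); b=cv2.resize(c["pixels"][130:290,170:370,::-1],None,fx=2,fy=2,interpolation=2)
cv2.imwrite("pics/s3.png",cv2.hconcat([a,b]))
E
```

```text
time: 7.15
tool_pos: [435.0, -167.6, 52.4]
tcp_rot: [3.141, -0.001, -2.999]
contact_force: [-0.2, -0.1, -0.2]
grip_width: 69.8
finger_force: 0.0
at [ 435.  -167.6   52.4] [ 3.141e+00 -1.000e-03 -2.999e+00] q [-0.53  0.47  1.9   0.    0.77 -2.25]
435,-167.7,13,3.2846 world [ 435.  -167.7   13. ] dp [-0.     -0.0001  0.0394] rot [ 0.001 -0.001  0.   ]
```

View pics/s3.png

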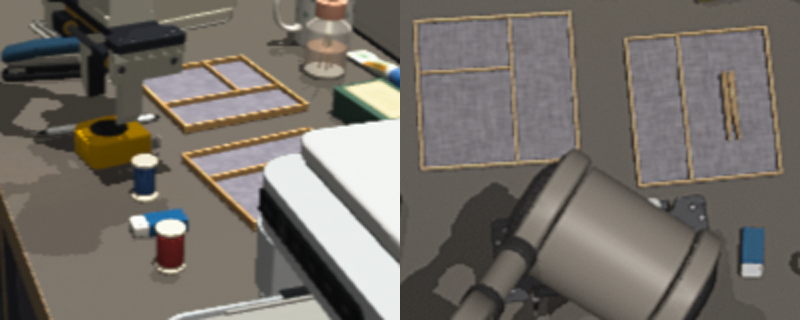

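The peg lies along the middle of its bay (right half, 731,105), and the finger stands over the tape's side (left half, 128,100). Descend, grip and lift.

```bash
python3 -m pendant '{"dp":[[0,0,0.015],[0,0,0.03],[0,0,0.039],[0,0,0.039]],"rotation":[[0,0,0],[0,0,0],[0,0,0],[0,0,0]]}'; python3 -m pendant '{"dp":[[0,0,0],[0,0,0],[0,0,0],[0,0,0],[0,0,-0.02],[0,0,-0.05],[0,0,-0.08],[0,0,-0.08]],"rotation":[[0,0,0],[0,0,0],[0,0,0],[0,0,0],[0,0,0],[0,0,0],[0,0,0],[0,0,0]]}' 0.045; python3 go.py a:-32,33,80,3.1416 a:-32,33,17,3.1416
```

```text
time: 7.75
tool_pos: [435.0, -167.6, 13.5]
tcp_rot: [3.141, -0.0, -2.999]
contact_force: [-0.0, -0.3, 0.5]
grip_width: 70.2
finger_force: 0.0
time: 8.75
tool_pos: [436.1, -168.1, 95.0]
tcp_rot: [-3.139, 0.003, -2.998]
contact_force: [0.9, -0.5, -2.6]
grip_width: 59.2
finger_force: 30.0
at [ 436.1 -168.1   95. ] [-3.139e+00  3.000e-03 -2.998e+00] q [-0.53  0.4   1.86  0.    0.88 -2.25]
a:-32,33,80,3.1416 world [559.3 -30.2  80. ] dp [-0.1417  0.1189  0.0152] rot [-0.002  0.003  0.059]
a:-32,33,17,3.1416 world [559.3 -30.2  17. ] dp [-0.1415  0.1191  0.0782] rot [-0.002  0.003  0.059]
```

```bash
python3 -m pendant '{"dp":[[-0.028,0.024,0],[-0.057,0.048,0],[-0.085,0.071,0],[-0.113,0.095,0],[-0.141,0.119,0.01],[-0.141,0.119,0.03],[-0.141,0.119,0.05],[-0.141,0.119,0.05]],"rotation":[[0,0,0.012],[0,0,0.024],[0,0,0.036],[0,0,0.048],[0,0,0.059],[0,0,0.059],[0,0,0.059],[0,0,0.059]]}'; python3 -m pendant '{"dp":[[0,0,0.01],[0,0,0.02],[0,0,0.026],[0,0,0.026]],"rotation":[[0,0,0],[0,0,0],[0,0,0],[0,0,0]]}'; python3 go.py a:-32,33,17,3.1416
```

```text
time: 9.75
tool_pos: [555.5, -29.1, 40.6]
tcp_rot: [3.14, -0.006, -3.057]
contact_force: [-0.3, -0.1, -2.4]
grip_width: 59.3
finger_force: 30.0
time: 10.25
tool_pos: [557.7, -29.7, 17.6]
tcp_rot: [3.142, 0.0, -3.057]
contact_force: [-0.4, -0.1, -2.1]
grip_width: 59.1
finger_force: 30.0
at [557.7 -29.7  17.6] [ 3.142  0.    -3.057] q [-0.19  0.65  1.67  0.    0.83 -1.85]
a:-32,33,17,3.1416 world [559.3 -30.2  17. ] dp [-0.0016 -0.0006  0.0006] rot [0. 0. 0.]
```

```bash
python3 -m pendant '{"dp":[[-0.001,0,0.001],[-0.001,0,0.001]],"rotation":[[0,0,0],[0,0,0]]}'; python3 -m pendant '{"dp":[[0,0,0],[0,0,0],[0,0,0],[0,0,-0.02],[0,0,-0.06],[0,0,-0.1],[0,0,-0.1],[0,0,-0.1]],"rotation":[[0,0,0],[0,0,0],[0,0,0],[0,0,0],[0,0,0],[0,0,0],[0,0,0],[0,0,0]]}' 0.078; python3 go.py 426.6,30,110,3.033 426.6,30,8,3.033
```

```text
time: 10.5
tool_pos: [558.5, -29.7, 17.1]
tcp_rot: [-3.142, -0.0, -3.057]
contact_force: [-3.3, -1.3, 2.1]
grip_width: 59.3
finger_force: 30.0
time: 11.5
tool_pos: [558.2, -29.5, 116.1]
tcp_rot: [3.141, -0.001, -3.057]
contact_force: [0.2, -0.5, 0.2]
grip_width: 78.1
finger_force: 0.0
at [558.2 -29.5 116.1] [ 3.141e+00 -1.000e-03 -3.057e+00] q [-0.19  0.51  1.58  0.    1.05 -1.84]
426.6,30,110,3.033 world [426.6  30.  110. ] dp [0.1262 0.0703 0.0062] rot [ 0.    -0.001  0.193]
426.6,30,8,3.033 world [426.6  30.    8. ] dp [0.1261 0.0703 0.1082] rot [ 0.    -0.001  0.193]
```

```bash
python3 -m pendant '{"dp":[[0.025,0.013,0],[0.05,0.026,0],[0.075,0.04,0],[0.1,0.055,0],[0.126,0.074,0.02],[0.126,0.074,0.04],[0.126,0.074,0.045],[0.126,0.074,0.045]],"rotation":[[0,0,0.04],[0,0,0.08],[0,0,0.12],[0,0,0.16],[0,0,0.193],[0,0,0.193],[0,0,0.193],[0,0,0.193]]}' 0.0918; python3 go.py 426.6,34,8,3.033
python3 - <<'E'
from plant import vision
import cv2
c=vision.capture("side"); a=cv2.resize(c["pixels"][110:240,150:350,::-1],None,fx=2,fy=2,interpolation=2)
c=vision.capture("top"); b=cv2.resize(c["pixels"][140:270,120:320,::-1],None,fx=2,fy=2,interpolation=2)
cv2.imwrite("pics/s4.png",cv2.hconcat([a,b]))
E
```

```text
time: 12.5
tool_pos: [426.8, 33.5, 71.2]
tcp_rot: [3.142, -0.001, 3.033]
contact_force: [-0.8, 0.4, 0.7]
grip_width: 91.6
finger_force: 0.0
at [426.8  33.5  71.2] [ 3.142e+00 -1.000e-03  3.033e+00] q [-0.1   0.38  1.98  0.    0.78 -1.56]
426.6,34,8,3.033 world [426.6  34.    8. ] dp [0.0001 0.0005 0.0632] rot [ 0.    -0.001 -0.   ]
```

View pics/s4.png

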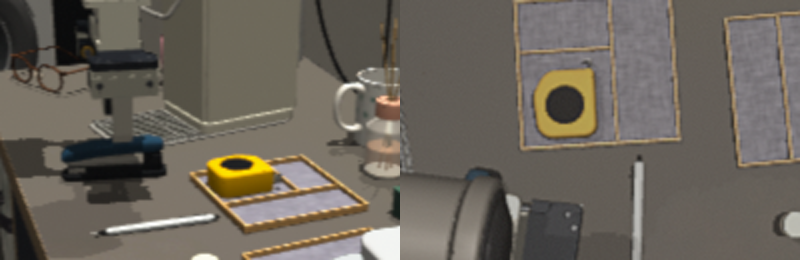

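The tape lies in its bay (right half, 565,103), and the gripper straddles the stapler with the front finger clear. Descend in steps, watching the force.

```bash
python3 -m pendant '{"dp":[[0,0,0.01],[0,0,0.02],[0,0,0.03],[0,0,0.035]],"rotation":[[0,0,0],[0,0,0],[0,0,0],[0,0,0]]}'; python3 -m pendant '{"dp":[[0,0,0.01],[0,0,0.02],[0,0,0.028],[0,0,0.028]],"rotation":[[0,0,0],[0,0,0],[0,0,0],[0,0,0]]}'; python3 -m pendant '{"dp":[[0,0,0],[0,0,0]],"rotation":[[0,0,0],[0,0,0]]}' 0.075;python3 -m pendant '{"dp":[[0,0,0],[0,0,0]],"rotation":[[0,0,0],[0,0,0]]}' 0.06;python3 -m pendant '{"dp":[[0,0,0],[0,0,0]],"rotation":[[0,0,0],[0,0,0]]}' 0.045
```

```text
time: 13.1
tool_pos: [426.5, 33.6, 35.8]
tcp_rot: [3.142, -0.001, 3.033]
contact_force: [-0.6, 0.5, 0.5]
grip_width: 91.6
finger_force: 0.0
time: 13.6
tool_pos: [426.4, 33.6, 8.1]
tcp_rot: [3.142, -0.001, 3.033]
contact_force: [0.8, 0.1, 0.8]
grip_width: 92.0
finger_force: 0.0
time: 13.85
tool_pos: [427.2, 33.6, 9.0]
tcp_rot: [3.141, 0.001, 3.033]
contact_force: [-0.4, 1.6, 1.5]
grip_width: 77.1
finger_force: 0.6
time: 14.1
tool_pos: [427.1, 33.7, 8.9]
tcp_rot: [3.141, 0.001, 3.033]
contact_force: [-0.3, 1.6, 1.8]
grip_width: 62.0
finger_force: 1.1
time: 14.35
tool_pos: [427.0, 33.7, 8.8]
tcp_rot: [3.141, 0.0, 3.033]
contact_force: [-0.3, 2.2, 2.5]
grip_width: 46.6
finger_force: 1.7
```

```bash
python3 -m pendant '{"dp":[[0,0,-0.008],[0,0,-0.016],[0,0,-0.016]],"rotation":[[0,0,0],[0,0,0],[0,0,0]]}'; python3 -m pendant '{"dp":[[0,0,0],[0,0,0],[0,0,0],[0,0,0]],"rotation":[[0,0,0],[0,0,0],[0,0,0],[0,0,0]]}' 0.02; python3 -m pendant '{"dp":[[0,0,-0.02],[0,0,-0.04],[0,0,-0.055],[0,0,-0.055]],"rotation":[[0,0,0],[0,0,0],[0,0,0],[0,0,0]]}'; python3 go.py a:0,-50,80,3.1416 a:0,-50,28,3.1416
python3 - <<'E'
from plant import vision
import cv2
c=vision.capture("side"); a=cv2.resize(c["pixels"][110:240,150:350,::-1],None,fx=3,fy=3,interpolation=2)
cv2.imwrite("pics/s5.png",a)
E
```

```text
time: 14.72
tool_pos: [427.4, 33.5, 25.5]
tcp_rot: [3.141, 0.002, 3.033]
contact_force: [0.2, 1.4, 0.8]
grip_width: 45.0
finger_force: 0.6
time: 15.22
tool_pos: [426.8, 33.5, 24.6]
tcp_rot: [-3.142, -0.0, 3.033]
contact_force: [0.1, -0.2, 0.2]
grip_width: 29.1
finger_force: 29.8
time: 15.72
tool_pos: [427.4, 33.5, 80.2]
tcp_rot: [-3.142, 0.002, 3.033]
contact_force: [-0.2, -0.6, -1.9]
grip_width: 29.1
finger_force: 29.8
at [427.4  33.5  80.2] [-3.142e+00  2.000e-03  3.033e+00] q [-0.1   0.37  1.97 -0.    0.8  -1.56]
a:0,-50,80,3.1416 world [ 598.2 -110.2   80. ] dp [-0.1854 -0.1243  0.0006] rot [-0.     0.002 -0.193]
a:0,-50,28,3.1416 world [ 598.2 -110.2   28. ] dp [-0.1853 -0.1243  0.0526] rot [-0.     0.002 -0.193]
```

View pics/s5.png

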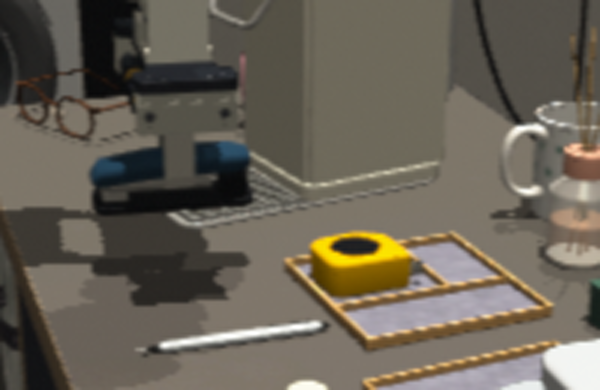

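Stapler (pixel 170,180) hangs level, gripped near its middle. Carry it to the long bay.

```bash
python3 -m pendant '{"dp":[[-0.031,-0.021,-0.01],[-0.062,-0.042,-0.01],[-0.093,-0.063,-0.01],[-0.124,-0.084,-0.01],[-0.155,-0.104,-0.01],[-0.186,-0.124,0],[-0.186,-0.124,0.02],[-0.186,-0.124,0.03]],"rotation":[[0,0,-0.033],[0,0,-0.066],[0,0,-0.1],[0,0,-0.133],[0,0,-0.165],[0,0,-0.193],[0,0,-0.193],[0,0,-0.193]]}'; python3 -m pendant '{"dp":[[0,0,0.008],[0,0,0.015],[0,0,0.019]],"rotation":[[0,0,0],[0,0,0],[0,0,0]]}'; python3 go.py a:0,-50,28,3.1416
```

```text
time: 16.77
tool_pos: [596.9, -109.7, 46.9]
tcp_rot: [3.14, -0.004, -3.058]
contact_force: [-0.7, 0.0, -1.7]
grip_width: 29.0
finger_force: 29.8
time: 17.15
tool_pos: [598.3, -109.7, 30.6]
tcp_rot: [-3.142, 0.0, -3.057]
contact_force: [0.0, -0.6, -1.4]
grip_width: 28.5
finger_force: 29.8
at [ 598.3 -109.7   30.6] [-3.142  0.    -3.057] q [-0.31  0.7   1.51  0.    0.94 -1.96]
a:0,-50,28,3.1416 world [ 598.2 -110.2   28. ] dp [ 0.0002 -0.0005  0.0026] rot [-0.  0.  0.]
```

```bash
python3 -m pendant '{"dp":[[0,0,0.002],[0,0,0.003],[0,0,0.003]],"rotation":[[0,0,0],[0,0,0],[0,0,0]]}'; python3 -m pendant '{"dp":[[0,0,0],[0,0,0],[0,0,0],[0,0,-0.02],[0,0,-0.06],[0,0,-0.09],[0,0,-0.09],[0,0,-0.09]],"rotation":[[0,0,0],[0,0,0],[0,0,0],[0,0,0],[0,0,0],[0,0,0],[0,0,0],[0,0,0]]}' 0.042; python3 go.py 441,-265,110,3.1416 441,-265,4,3.1416
```

```text
time: 17.52
tool_pos: [598.4, -109.9, 27.9]
tcp_rot: [-3.142, 0.0, -3.057]
contact_force: [-0.3, -0.0, -1.4]
grip_width: 28.9
finger_force: 29.8
time: 18.52
tool_pos: [597.8, -109.8, 117.0]
tcp_rot: [3.141, -0.001, -3.057]
contact_force: [-0.6, -0.0, -0.9]
grip_width: 42.0
finger_force: 0.0
at [ 597.8 -109.8  117. ] [ 3.141e+00 -1.000e-03 -3.057e+00] q [-0.31  0.59  1.43  0.    1.12 -1.96]
441,-265,110,3.1416 world [ 441. -265.  110.] dp [ 0.1693 -0.1415  0.0071] rot [ 0.    -0.001  0.084]
441,-265,4,3.1416 world [ 441. -265.    4.] dp [ 0.1692 -0.1416  0.1131] rot [ 0.    -0.001  0.084]
```

```bash
python3 -m pendant '{"dp":[[0.034,-0.028,0],[0.068,-0.057,0],[0.102,-0.085,0],[0.136,-0.113,0],[0.169,-0.141,0.01],[0.169,-0.141,0.04],[0.169,-0.141,0.06],[0.169,-0.141,0.06]],"rotation":[[0,0,0.02],[0,0,0.04],[0,0,0.06],[0,0,0.084],[0,0,0.084],[0,0,0.084],[0,0,0.084],[0,0,0.084]]}' 0.042; python3 go.py 441,-265,4,3.1416
python3 - <<'E'
from plant import vision
import cv2
c=vision.capture("side"); a=cv2.resize(c["pixels"][150:300,180:380,::-1],None,fx=2,fy=2,interpolation=2)
c=vision.capture("top"); b=cv2.resize(c["pixels"][130:280,170:370,::-1],None,fx=2,fy=2,interpolation=2)
cv2.imwrite("pics/s6.png",cv2.hconcat([a,b]))
E
```

```text
time: 19.52
tool_pos: [440.2, -263.5, 55.4]
tcp_rot: [3.138, -0.004, 3.141]
contact_force: [0.1, 0.0, 0.4]
grip_width: 41.8
finger_force: 0.0
at [ 440.2 -263.5   55.4] [ 3.138 -0.004  3.141] q [-0.69  0.53  1.77  0.    0.85 -2.26]
441,-265,4,3.1416 world [ 441. -265.    4.] dp [-0.001  -0.0017  0.0514] rot [ 0.004 -0.004 -0.   ]
```

View pics/s6.png

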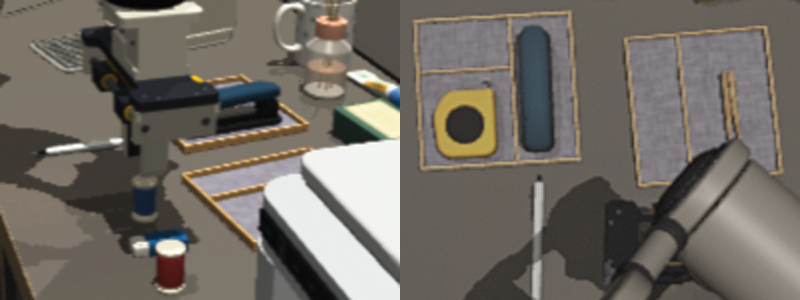

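Stapler and tape sit in their bays (right half, 535,90 and 465,122); the fingers are above the blue spool (left half, 145,195). Descend, grip, lift.

```bash
python3 -m pendant '{"dp":[[-0.001,0,0.01],[-0.002,-0.001,0.025],[-0.002,-0.001,0.04],[-0.002,-0.001,0.05],[-0.002,-0.001,0.05]],"rotation":[[0,0,0],[0,0,0],[0,0,0],[0,0,0],[0,0,0]]}';python3 -m pendant '{"dp":[[0,0,0],[0,0,0],[0,0,0],[0,0,0]],"rotation":[[0,0,0],[0,0,0],[0,0,0],[0,0,0]]}' 0.01; python3 -m pendant '{"dp":[[0,0,-0.02],[0,0,-0.06],[0,0,-0.1],[0,0,-0.1]],"rotation":[[0,0,0],[0,0,0],[0,0,0],[0,0,0]]}'; python3 go.py a:49.5,31,100,3.1416 a:49.5,31,7,3.1416
```

```text
time: 20.25
tool_pos: [443.3, -265.2, 6.6]
tcp_rot: [3.14, -0.002, -3.141]
contact_force: [0.1, 0.6, 0.2]
grip_width: 41.9
finger_force: 0.0
time: 20.75
tool_pos: [444.0, -265.7, 8.1]
tcp_rot: [-3.141, 0.001, -3.141]
contact_force: [-0.4, -0.2, 1.7]
grip_width: 21.1
finger_force: 30.0
time: 21.25
tool_pos: [445.3, -266.8, 110.7]
tcp_rot: [-3.137, 0.005, -3.141]
contact_force: [0.4, 0.1, -1.0]
grip_width: 21.1
finger_force: 30.0
at [ 445.3 -266.8  110.7] [-3.137  0.005 -3.141] q [-0.69  0.45  1.71  0.    0.98 -2.26]
a:49.5,31,100,3.1416 world [640.7 -25.4 100. ] dp [-0.1954  0.2415  0.0107] rot [-0.004  0.005 -0.084]
a:49.5,31,7,3.1416 world [640.7 -25.4   7. ] dp [-0.1949  0.2418  0.1037] rot [-0.004  0.005 -0.084]
```

Width 21 instead of 25: I need to see how it is held.

Run:
```python
from plant import vision
import cv2
c=vision.capture("side"); a=cv2.resize(c["pixels"][130:280,180:330,::-1],None,fx=4,fy=4,interpolation=2)
cv2.imwrite("pics/s7.png",a)
```

```text
(no output)
```

View pics/s7.png

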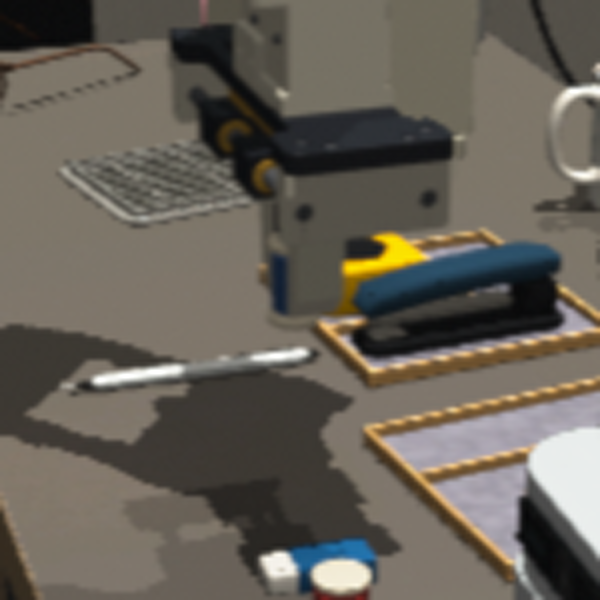

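The spool hangs upright between the fingers (270–325, 320), about 4 mm toward the robot from the pad centre, which is fine. Carry it, aiming the tool at tray x 52.

```bash
python3 go.py a:52,31,100,3.1416; python3 -m pendant '{"dp":[[-0.03,0.036,0],[-0.06,0.072,0],[-0.09,0.108,0],[-0.12,0.144,0],[-0.15,0.18,0],[-0.18,0.216,0],[-0.199,0.242,0.01],[-0.199,0.242,0.03]],"rotation":[[0,0,-0.01],[0,0,-0.02],[0,0,-0.03],[0,0,-0.04],[0,0,-0.05],[0,0,-0.07],[0,0,-0.084],[0,0,-0.084]]}'; python3 -m pendant '{"dp":[[0,0,0.01],[0,0,0.03],[0,0,0.04],[0,0,0.04]],"rotation":[[0,0,0],[0,0,0],[0,0,0],[0,0,0]]}'; python3 go.py a:52,31,10,3.1416
```

```text
at [ 444.3 -266.   108.8] [-3.140e+00  2.000e-03 -3.141e+00] q [-0.69  0.45  1.71  0.    0.97 -2.26]
a:52,31,100,3.1416 world [643.2 -25.1 100. ] dp [-0.1989  0.2408  0.0089] rot [-0.002  0.002 -0.084]
time: 22.3
tool_pos: [643.5, -21.1, 76.0]
tcp_rot: [3.141, -0.0, -3.054]
contact_force: [0.0, -0.2, -0.1]
grip_width: 20.9
finger_force: 30.0
time: 22.8
tool_pos: [642.0, -23.9, 36.8]
tcp_rot: [3.141, -0.002, -3.058]
contact_force: [0.5, 0.1, 1.1]
grip_width: 20.7
finger_force: 30.0
at [642.  -23.9  36.8] [ 3.141e+00 -2.000e-03 -3.058e+00] q [-0.16  0.74  1.39  0.    1.01 -1.81]
a:52,31,10,3.1416 world [643.2 -25.1  10. ] dp [-0.0011 -0.0014  0.0268] rot [ 0.001 -0.002 -0.   ]
```

```bash
python3 -m pendant '{"dp":[[0,0,0.01],[-0.001,-0.001,0.02],[-0.001,-0.001,0.024]],"rotation":[[0,0,0],[0,0,0],[0,0,0]]}'; python3 -m pendant '{"dp":[[0,0,0],[0,0,0]],"rotation":[[0,0,0],[0,0,0]]}';  python3 - <<'E'
from plant import vision
import cv2
c=vision.capture("side"); a=cv2.resize(c["pixels"][130:250,230:350,::-1],None,fx=5,fy=5,interpolation=2)
cv2.imwrite("pics/s8.png",a)
E
```

```text
time: 23.18
tool_pos: [643.5, -24.5, 12.9]
tcp_rot: [3.141, -0.001, -3.057]
contact_force: [-1.1, 0.6, -0.5]
grip_width: 20.9
finger_force: 30.0
time: 23.42
tool_pos: [644.0, -24.5, 14.0]
tcp_rot: [-3.142, 0.001, -3.057]
contact_force: [-0.2, -0.3, 0.0]
grip_width: 20.6
finger_force: 30.0
```

View pics/s8.png

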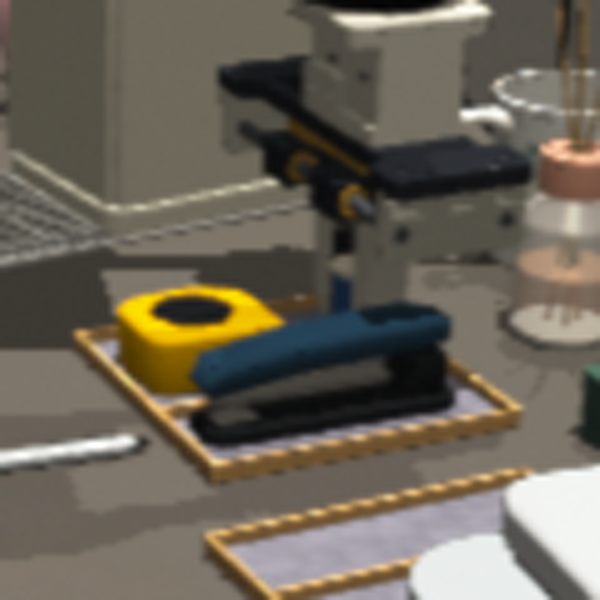

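The spool stands upright behind the stapler (340,285). Lower the last few mm, watching the force.

```bash
python3 -m pendant '{"dp":[[0,0,0.002],[0,0,0.002]],"rotation":[[0,0,0],[0,0,0]]}'; python3 -m pendant '{"dp":[[0,0,0.001],[0,0,0.001]],"rotation":[[0,0,0],[0,0,0]]}'
```

```text
time: 23.72
tool_pos: [643.7, -24.5, 11.6]
tcp_rot: [3.141, -0.0, -3.057]
contact_force: [-0.0, 0.0, 0.2]
grip_width: 20.8
finger_force: 30.0
time: 23.98
tool_pos: [644.1, -24.4, 11.0]
tcp_rot: [-3.142, 0.001, -3.057]
contact_force: [-0.1, -0.5, 1.7]
grip_width: 20.7
finger_force: 30.0
```

```bash
python3 -m pendant '{"dp":[[0,0,0],[0,0,0]],"rotation":[[0,0,0],[0,0,0]]}' 0.026;  python3 -m pendant '{"dp":[[0,0,0],[0,0,0],[0,0,-0.01],[0,0,-0.03],[0,0,-0.06],[0,0,-0.1],[0,0,-0.1]],"rotation":[[0,0,0],[0,0,0],[0,0,0],[0,0,0],[0,0,0],[0,0,0],[0,0,0]]}' 0.04; python3 go.py 423.5,-388,90,1.571 423.5,-388,4,1.571
```

```text
time: 24.22
tool_pos: [643.7, -24.5, 10.6]
tcp_rot: [3.141, -0.0, -3.057]
contact_force: [0.1, 0.6, -0.2]
grip_width: 25.8
finger_force: 0.0
time: 25.1
tool_pos: [646.1, -24.8, 115.4]
tcp_rot: [-3.14, 0.008, -3.057]
contact_force: [1.2, -0.5, -0.5]
grip_width: 39.9
finger_force: 0.0
at [646.1 -24.8 115.4] [-3.14   0.008 -3.057] q [-0.16  0.65  1.32  0.    1.16 -1.81]
423.5,-388,90,1.571 world [ 423.5 -388.    90. ] dp [ 0.2526 -0.3431  0.024 ] rot [0.005 0.008 1.655]
423.5,-388,4,1.571 world [ 423.5 -388.     4. ] dp [ 0.2533 -0.3429  0.11  ] rot [0.005 0.008 1.655]
```

```bash
python3 -m pendant '{"dp":[[0.025,-0.034,0],[0.05,-0.068,0],[0.075,-0.102,0],[0.1,-0.136,0],[0.125,-0.17,0],[0.15,-0.204,0],[0.175,-0.238,0],[0.2,-0.272,0]],"rotation":[[0,0,0.185],[0,0,0.37],[0,0,0.555],[0,0,0.74],[0,0,0.925],[0,0,1.11],[0,0,1.295],[0,0,1.48]]}' 0.042; python3 go.py 423,-388,60,1.571
```

```text
time: 26.1
tool_pos: [466.3, -313.2, 110.4]
tcp_rot: [-3.141, -0.001, 1.74]
contact_force: [0.9, 0.1, -0.3]
grip_width: 41.6
finger_force: 0.0
at [ 466.3 -313.2  110.4] [-3.141e+00 -1.000e-03  1.740e+00] q [-0.73  0.52  1.58  0.    1.04 -0.9 ]
423,-388,60,1.571 world [ 423. -388.   60.] dp [-0.0665 -0.0553  0.0504] rot [-0.    -0.001  0.169]
```

Run:
```python
from plant import vision
import cv2,numpy as np
c=vision.capture("top"); np.save("top1.npy",c,allow_pickle=True); a=cv2.resize(c["pixels"][130:290,170:400,::-1],None,fx=3.4,fy=3.4,interpolation=2)
cv2.imwrite("pics/t4.png",a)
```

```text
(no output)
```

View pics/t4.png

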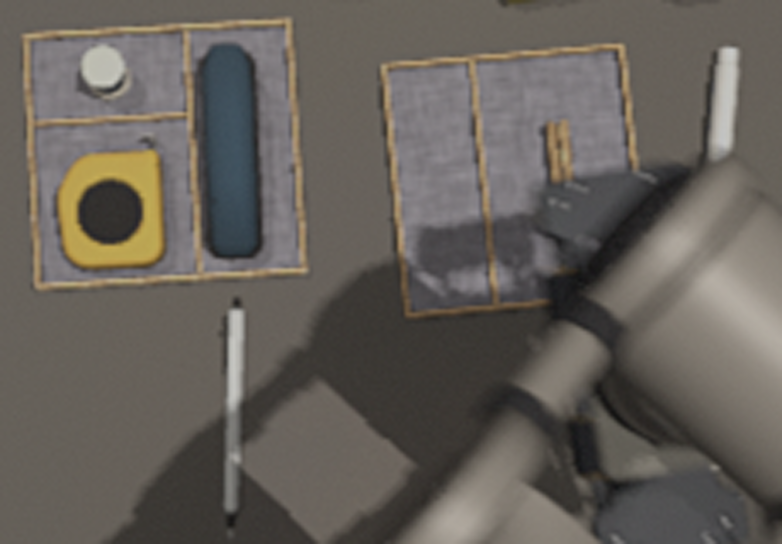

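The alterations kit is complete: blue spool upright at (103,70), tape and stapler in their bays, pen unmoved. My 14 views are used up, so I'll work numerically from here. Red spool next (the top-view x proved right: 422.6).

```bash
python3 -m pendant '{"dp":[[-0.03,-0.025,0],[-0.055,-0.045,0],[-0.066,-0.055,0.01],[-0.066,-0.055,0.035],[-0.066,-0.055,0.055],[-0.066,-0.055,0.055]],"rotation":[[0,0,0.06],[0,0,0.12],[0,0,0.169],[0,0,0.169],[0,0,0.169],[0,0,0.169]]}' 0.045; python3 go.py 422.6,-387.8,4,1.571
```

```text
time: 26.9
tool_pos: [424.0, -385.1, 53.5]
tcp_rot: [-3.139, -0.004, 1.577]
contact_force: [0.2, 0.7, -0.0]
grip_width: 44.9
finger_force: 0.0
at [ 424.  -385.1   53.5] [-3.139 -0.004  1.577] q [-0.87  0.62  1.6   0.    0.93 -0.88]
422.6,-387.8,4,1.571 world [ 422.6 -387.8    4. ] dp [-0.0029 -0.0012  0.0495] rot [-0.003 -0.004  0.006]
```

```bash
python3 -m pendant '{"dp":[[0,0,0],[0,0,0]],"rotation":[[0,0,0],[0,0,0]]}'; python3 go.py 422.6,-387.8,4,1.571
```

```text
time: 27.15
tool_pos: [425.3, -387.1, 56.6]
tcp_rot: [3.14, 0.001, 1.577]
contact_force: [0.1, -0.2, -0.2]
grip_width: 44.7
finger_force: 0.0
at [ 425.3 -387.1   56.6] [3.140e+00 1.000e-03 1.577e+00] q [-0.87  0.61  1.59  0.    0.94 -0.88]
422.6,-387.8,4,1.571 world [ 422.6 -387.8    4. ] dp [-0.0006 -0.0028  0.0526] rot [0.001 0.001 0.006]
```

```bash
python3 -m pendant '{"dp":[[-0.001,-0.002,0.005],[-0.001,-0.002,0.02],[-0.001,-0.002,0.035],[-0.001,-0.002,0.046],[-0.001,-0.002,0.051],[-0.001,-0.002,0.051],[-0.001,-0.002,0.051]],"rotation":[[0,0,0],[0,0,0],[0,0,0],[0,0,0],[0,0,0],[0,0,0],[0,0,0]]}'; python3 -m pendant '{"dp":[[0,0,0],[0,0,0],[0,0,0],[0,0,0]],"rotation":[[0,0,0],[0,0,0],[0,0,0],[0,0,0]]}' 0.012; python3 -m pendant '{"dp":[[0,0,-0.02],[0,0,-0.06],[0,0,-0.09],[0,0,-0.09],[0,0,-0.09]],"rotation":[[0,0,0],[0,0,0],[0,0,0],[0,0,0],[0,0,0]]}'; python3 go.py t:0,46.5,100,1.571 t:0,46.5,8,1.571
```

```text
time: 28.02
tool_pos: [423.0, -388.2, 5.0]
tcp_rot: [3.141, 0.001, 1.577]
contact_force: [-1.0, -0.7, 0.7]
grip_width: 44.6
finger_force: 0.0
time: 28.52
tool_pos: [422.9, -388.0, 4.8]
tcp_rot: [3.141, 0.0, 1.577]
contact_force: [1.0, -0.2, 0.9]
grip_width: 21.0
finger_force: 29.9
time: 29.15
tool_pos: [422.3, -387.4, 93.9]
tcp_rot: [-3.141, -0.001, 1.577]
contact_force: [-0.2, 0.2, -0.9]
grip_width: 21.1
finger_force: 29.8
at [ 422.3 -387.4   93.9] [-3.141e+00 -1.000e-03  1.577e+00] q [-0.88  0.56  1.56  0.    1.02 -0.88]
t:0,46.5,100,1.571 world [ 577.9 -227.7  100. ] dp [ 0.1588  0.1565 -0.0061] rot [-0.001 -0.001 -0.106]
t:0,46.5,8,1.571 world [ 577.9 -227.7    8. ] dp [0.1587 0.1566 0.0859] rot [-0.001 -0.001 -0.106]
```

```bash
python3 -m pendant '{"dp":[[0.03,0.03,0],[0.06,0.06,0],[0.09,0.09,0],[0.12,0.12,0],[0.145,0.145,0],[0.159,0.157,0.01],[0.159,0.157,0.03],[0.159,0.157,0.04]],"rotation":[[0,0,-0.02],[0,0,-0.04],[0,0,-0.06],[0,0,-0.08],[0,0,-0.106],[0,0,-0.106],[0,0,-0.106],[0,0,-0.106]]}'; python3 -m pendant '{"dp":[[0,0,0.01],[0,0,0.02],[0,0,0.03],[0,0,0.038],[0,0,0.038],[0,0,0.038]],"rotation":[[0,0,0],[0,0,0],[0,0,0],[0,0,0],[0,0,0],[0,0,0]]}'; python3 go.py t:0,46.5,8,1.571
```

```text
time: 30.15
tool_pos: [577.3, -227.6, 52.1]
tcp_rot: [-3.138, -0.002, 1.682]
contact_force: [-0.1, -1.3, 0.9]
grip_width: 20.8
finger_force: 29.8
time: 30.9
tool_pos: [579.1, -228.1, 17.0]
tcp_rot: [3.141, 0.0, 1.683]
contact_force: [-0.3, -0.7, -0.0]
grip_width: 20.6
finger_force: 29.8
at [ 579.1 -228.1   17. ] [3.141 0.    1.683] q [-0.5   0.74  1.47  0.    0.93 -0.61]
t:0,46.5,8,1.571 world [ 577.9 -227.7    8. ] dp [ 0.0005 -0.0011  0.009 ] rot [ 0.001  0.    -0.   ]
```

```bash
python3 -m pendant '{"dp":[[0,-0.001,0.004],[0,-0.001,0.007],[0,-0.001,0.008],[0,-0.001,0.008]],"rotation":[[0,0,0],[0,0,0],[0,0,0],[0,0,0]]}'; python3 -m pendant '{"dp":[[0,0,0.001],[0,0,0.001]],"rotation":[[0,0,0],[0,0,0]]}'
```

```text
time: 31.4
tool_pos: [577.8, -228.1, 8.6]
tcp_rot: [-3.142, -0.0, 1.683]
contact_force: [0.4, -0.1, 0.4]
grip_width: 21.0
finger_force: 29.8
time: 31.65
tool_pos: [577.9, -228.1, 7.8]
tcp_rot: [3.141, 0.0, 1.683]
contact_force: [0.2, 0.0, 0.5]
grip_width: 21.2
finger_force: 29.9
```

Release, rise, and clear the view toward the robot.

```bash
python3 -m pendant '{"dp":[[0,0,0],[0,0,0]],"rotation":[[0,0,0],[0,0,0]]}' 0.026;  python3 -m pendant '{"dp":[[0,0,0],[0,0,0],[0,0,-0.01],[0,0,-0.03],[0,0,-0.06],[0,0,-0.1],[0,0,-0.14],[0,0,-0.14]],"rotation":[[0,0,0],[0,0,0],[0,0,0],[0,0,0],[0,0,0],[0,0,0],[0,0,0],[0,0,0]]}' 0.045; python3 go.py 360,60,200,1.683
```

```text
time: 31.9
tool_pos: [577.8, -228.1, 7.7]
tcp_rot: [3.142, -0.0, 1.683]
contact_force: [0.0, 0.5, -0.7]
grip_width: 25.9
finger_force: 0.0
time: 32.9
tool_pos: [579.7, -229.1, 152.4]
tcp_rot: [3.135, 0.005, 1.683]
contact_force: [-0.2, 0.6, -0.4]
grip_width: 44.6
finger_force: 0.0
at [ 579.7 -229.1  152.4] [3.135 0.005 1.683] q [-0.5   0.58  1.35  0.    1.21 -0.61]
360,60,200,1.683 world [360.  60. 200.] dp [ 0.3116 -0.1856 -0.0503] rot [ 0.007  0.005 -0.   ]
```

```bash
python3 -m pendant '{"dp":[[0.044,-0.026,-0.01],[0.088,-0.053,-0.02],[0.132,-0.079,-0.03],[0.176,-0.106,-0.04],[0.22,-0.132,-0.05],[0.264,-0.158,-0.05],[0.3,-0.186,-0.05],[0.311,-0.186,-0.05]],"rotation":[[0,0,0],[0,0,0],[0,0,0],[0,0,0],[0,0,0],[0,0,0],[0,0,0],[0,0,0]]}'
cat > chk.py <<'E'
from h import *
from go import world,T
from plant import vision
import cv2
c=vision.capture("top"); d=vision.capture("side"); c0=load("top0.npy")
def blobs(c,lo,hi,roi,sp=cv2.COLOR_RGB2HSV):
    x0,y0,x1,y1=roi; m=cv2.inRange(cv2.cvtColor(np.ascontiguousarray(c["pixels"][y0:y1,x0:x1]),sp),lo,hi)
    n,_,s,ce=cv2.connectedComponentsWithStats(m); return [(tuple((ce[i]+[x0,y0]).round(1)),s[i][:5].tolist()) for i in range(1,n) if s[i][4]>25]
def loc(fr,p):
    o,a=T[fr]; return (R.from_euler("z",-a).as_matrix()[:2,:2]@(p-np.array(o))).round(1)
for u,s in blobs(c,(0,0,175),(180,45,255),(175,130,365,230)):
    print("white top",u,s,"alt",loc("a",w(c,*u,43)),"trav",loc("t",w(c,*u,43)))
for fr,x,y in(("t",0,46.5),("a",48,31)):
    for z in(3,43): print(fr,z,"expected side px",np.round(px(d,[*world(fr,x,y),z]),1))
print("red side",blobs(d,(0,120,60),(6,255,255),(230,170,345,300)), blobs(d,(170,120,60),(180,255,255),(230,170,345,300)))
for n,lo,hi,roi,z in(("eraser",(95,120,50),(115,255,255),(325,235,365,280),12),("pen",(0,0,130),(180,50,255),(230,215,250,290),5)):
    for k in(c0,c): print(n,[(u,w(k,*u,z).round(1)) for u,s in blobs(k,lo,hi,roi)])
u=blobs(c,(8,60,60),(22,200,255),(316,150,352,208)); print("peg",[(b,loc("t",w(c,*b,15))) for b,_ in u])
u=blobs(c,(18,120,80),(32,255,255),(183,165,223,212)); print("tape",[(b,s,loc("a",w(c,*b,34))) for b,s in u])
u=blobs(c,(95,70,30),(115,255,120),(223,138,255,208)); print("stapler",[(b,s,loc("a",w(c,*b,48))) for b,s in u])
E
python3 chk.py
```

```text
time: 33.9
tool_pos: [356.0, 61.5, 197.5]
tcp_rot: [-3.141, -0.0, 1.685]
contact_force: [1.3, -0.4, 0.3]
grip_width: 44.6
finger_force: 0.0
white top (np.float64(199.7), np.float64(149.1)) [20, 14, 11, 11, 101] alt [48.3 31.7] trav [ 83.9 241.3]
white top (np.float64(300.9), np.float64(182.3)) [121, 47, 11, 12, 104] alt [ -30.3 -166.3] trav [-0.3 45.6]
t 3 expected side px [308.9 239.1]
t 43 expected side px [309.8 221.7]
a 3 expected side px [298.9 199.4]
a 43 expected side px [299.6 184.2]
red side [((np.float64(310.2), np.float64(230.8)), [75, 54, 12, 14, 118])] []
eraser [((np.float64(345.7), np.float64(252.0)), array([ 440.3, -325.6]))]
eraser [((np.float64(345.7), np.float64(252.0)), array([ 440.3, -325.6]))]
pen [((np.float64(238.3), np.float64(249.6)), array([ 440.8, -105.7]))]
pen [((np.float64(238.3), np.float64(249.4)), array([ 441.2, -105.7]))]
peg [((np.float64(334.8), np.float64(181.1)), array([ -0.4, -27.4]))]
tape [((np.float64(203.1), np.float64(191.5)), [4, 9, 31, 35, 674], array([-36.2,  30.3]))]
stapler [((np.float64(237.6), np.float64(173.0)), [8, 6, 14, 61, 659], array([ -5. , -41.2]))]
```

Everything agrees except the stapler's blue top, about 8 mm off in y. I'll check its base edges for tilt.

```bash
cat > c2.py <<'E'
from chk import *
print("---")
def prof(k,p0,p1,n=24):
    g=k["pixels"].astype(float); out=[]
    for t in np.linspace(0,1,n):
        u,v=np.array(p0)*(1-t)+np.array(p1)*t; s=cv2.getRectSubPix(k["pixels"],(1,1),(float(u),float(v)))[0,0]; out.append((round(float(u),1),s.tolist()))
    return out
p=px(c,[*world("a",0,-18),3]);q=px(c,[*world("a",0,-80),3])
for u,s in prof(c,p,q): print(u,s)
# before: across stapler at its middle
print("before")
for u,s in prof(c0,(142,254),(170,256)): print(u,s)
for z in(0,10,22,47):
    print(z,"now y in tray for cols 230..248",[loc("a",w(c,u,174,z+3))[1] for u in(230,240,246,248)],"before",[w(c0,u,255,z)[1].round(1) for u in(145,155,162,166)])
E
python3 c2.py | sed -n '/---/,$p'
```

```text
---
227.1 [145, 128, 104]
228.4 [78, 72, 72]
229.7 [55, 57, 60]
231.0 [53, 63, 71]
232.3 [58, 71, 80]
233.6 [59, 74, 84]
234.9 [62, 78, 89]
236.2 [61, 79, 90]
237.5 [64, 81, 92]
238.8 [66, 83, 95]
240.1 [63, 80, 91]
241.4 [60, 76, 87]
242.7 [56, 69, 79]
244.0 [46, 54, 60]
245.3 [60, 59, 59]
246.6 [109, 105, 107]
247.9 [115, 112, 114]
249.2 [112, 108, 111]
250.5 [123, 119, 122]
251.8 [122, 119, 122]
253.0 [121, 116, 120]
254.3 [120, 115, 120]
255.6 [148, 134, 121]
256.9 [150, 130, 101]
before
142.0 [96, 90, 84]
143.2 [96, 90, 85]
144.4 [96, 91, 85]
145.7 [79, 78, 77]
146.9 [51, 64, 72]
148.1 [49, 64, 75]
149.3 [51, 67, 77]
150.5 [52, 68, 80]
151.7 [53, 69, 80]
153.0 [54, 71, 81]
154.2 [53, 70, 81]
155.4 [54, 71, 82]
156.6 [54, 70, 82]
157.8 [54, 69, 80]
159.0 [48, 63, 74]
160.3 [41, 52, 59]
161.5 [37, 39, 41]
162.7 [37, 36, 35]
163.9 [37, 36, 35]
165.1 [46, 45, 42]
166.3 [77, 73, 67]
167.6 [85, 80, 75]
168.8 [84, 80, 74]
170.0 [84, 80, 73]
0 now y in tray for cols 230..248 [np.float64(-24.1), np.float64(-44.8), np.float64(-57.2), np.float64(-61.3)] before [np.float64(84.2), np.float64(64.0), np.float64(49.8), np.float64(41.7)]
10 now y in tray for cols 230..248 [np.float64(-24.5), np.float64(-45.0), np.float64(-57.3), np.float64(-61.4)] before [np.float64(82.1), np.float64(62.0), np.float64(48.0), np.float64(40.0)]
22 now y in tray for cols 230..248 [np.float64(-25.0), np.float64(-45.3), np.float64(-57.4), np.float64(-61.5)] before [np.float64(79.5), np.float64(59.7), np.float64(45.8), np.float64(37.9)]
47 now y in tray for cols 230..248 [np.float64(-26.1), np.float64(-45.8), np.float64(-57.7), np.float64(-61.7)] before [np.float64(74.2), np.float64(54.8), np.float64(41.3), np.float64(33.5)]
```

The stapler stands upright: top and base centres agree, both at tray y ≈ -41, inside the -72 to -25 limits. Hand in.

```bash
python3 -c "
from plant import workorder
print(workorder.close_job())"
```

```text
the job is handed in; nothing more can be done
None
```

I filled both kits and handed the job in at about 34 s; `close_job()` gave no verdict, but my last camera measurements put every item within its limits, with the pen and eraser unmoved.

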